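# Index the vial carousel to bring the green-capped vial to the pointer

### The arm

A 6-joint arm with a two-finger parallel gripper is mounted at the origin on a cart in front of the work surface, level with it; the furniture and walls round the work are solid. World frame = base frame: x ahead of the robot, y to its left, z up, the work surface at z = 0. Lengths are in m, angles in rad, forces in N, time in s.
With the tool pointing down it reaches from about 0.25 to 0.775 m from the base axis. Payload 4 kg.
Tool frame: the origin (TCP) lies on the centre line of the jaws, within the pads' length; the fingertips stand 11 mm ahead of it and the grasp point (between the pads) lies 8 mm behind it; z points along the fingers, y is the direction in which the jaws open and shut (so a half turn about z gives the same grasp; the last joint's range is limited). The gripper opens to 94 mm and grips with 3 to 60 N. Pads are 16 mm wide; open, the fingers measure 119 mm over their backs; the gripper's body (75 mm by 177 mm) begins 78 mm behind the grasp point.
Start: joints at [-1.26, 0.087, 1.371, -0, 1.684, -0.103], TCP at [0.221, -0.504, 0.189] pointing down, gripper open.
Joint ranges: [-3.1, 3.1], [-0.76, 2.03], [0.27, 2.55], [-1.08, 4.22], [0.17, 2.65], [-2.57, 2.57]. Speed limits (rad/s): [2.79, 2.79, 3.14, 3.14, 3.14, 3.14].

### API

Orientations are given as a rotation vector (axis times angle).
In Python, from station import sense, optics, ticket gives the robot as it stands. The module is installed in compiled form; this text tells all that it offers.
- The arm moves only by the tool move_arm, never from a script. Its argument "targets" is a list that holds one entry, the list of rows, each a list of 7 numbers: the closure, from 0 (fully open) to 1 (shut), then the shift along the tool's x, y, z in mm, then the turn, a rotation vector about the tool's x, y, z in degrees. In form: [[[hand, dx, dy, dz, ax, ay, az], ...]]. A call has 1 to 10 rows; each row is the pose to reach, as a shift and turn from the pose commanded when the call began, along the tool's axes at that moment; what a row does not reach only later rows make up. A row lasts 1/12 s, in which the tool goes at most 41.7 mm and 7.16 degrees, less where a joint would pass 70% of its speed; a pose out of reach is approached as far as the arm can. A call with a gripper value outside its range is refused whole. The fingers move at their own pace and stop on an object; the grip force is fixed at half the most. Time passes only in rows, so rows that repeat a pose let the fingers close. It gives the time, the measured TCP pose, the force and the opening at its end, in the units of the state.
- sense(): the state, without advancing time (a new reading comes with each control period).
- optics.get_image(name): name is "scene" or "side" or "wrist"; returns a dict with "color" (480x640x3 uint8, red, green, blue), "intrinsics" (3x3 intrinsics, pixels), "world_to_cam" (4x4, takes a point from world to camera coordinates). Camera axes: x right, y up, looking along -z (the intrinsics and any distortion apply to the point x, -y, -z); pixel columns grow to the right and rows downward; lengths in m; the calibration is good to about 2 mm. A picture is of the moment at which its call begins. There is no depth.
- ticket.sign_off(): hands the job in, once; it reports no verdict.
The state is a dict: "time_s": time; "joint_pos": joint angles; "qvel": joint speeds; "joint_torque": joint torques, N m; "tool_pos": TCP position; "ee_rot": TCP orientation; "wrist_force": force on the tool from outside, world axes, zero at the start; "wrist_torque": the same for the moment, N m; "finger_gap": finger opening in m.
Only numpy, scipy, OpenCV 4.12 (cv2) and the standard library are available. Lean on these libraries where they do the work, as an engineer would, in place of code of your own. Each camera call takes 0.05 s, during which the arm holds its last target. There are 200 camera calls.

### The job

Turn the vial carousel by one hole so that the vial with the green cap comes to the red pointer: with the fingertips press the blue plunger button down inside its metal collar, swing the tray round by the collar in the direction that takes the green vial to the pointer, and let the button spring back up so that its tongue locks in the next hole. Do not turn past that hole, do not touch, lift or carry the vials, leave the other things on the worktop where they are, and finish clear of the carousel.

Things in the scene. Friction and masses are not known exactly. Their poses are not given: they have to be found in the camera images.
- carousel: round vial carousel fixed to the worktop: white base 260 mm across, 51 mm high; a grey tray 196 mm across (top at 50 mm) turns inside the steel ring on it. Origin: centre of its underside, on the upright turning axis. Its own -x axis runs to the red pointer; at the start the blue button lies on its +x axis. Place and heading vary
- turntable (a joint): turn of the tray, rad: 0 at the start hole (within 0.023), positive counter-clockwise seen from above; the next holes are at +1.047 and -1.047. Locked, with 0.023 rad of play, while the tongue is up in a slot; with the tongue down it turns with slight friction (0.04 N m plus the tongue's rubbing) and stays where it is left
- plunger (a joint): how far the button is pressed, m: 0 up (locked), 0.008 fully down. Its spring takes 3 N to start, 8 N at the end. Above 0.004 the tray is free. Let go between holes, the tongue rides under the ring, the button staying 0.004 down; it springs up by itself on meeting a slot if nothing holds it down
- button_top (a point): centre of the top of the blue button (flat disc 50 mm across): 70 mm above the worktop when up, 66 mm from the turning axis, turning with the tray. It sits in a metal collar fixed to the tray (54 mm inside, 62 mm outside), rim 78 mm above the worktop: a fingertip inside it can press the button and push the collar sideways
- tongue (a point): outer end of the orange locking tongue, 10 mm wide, which goes up and down with the button and shows at the tray's edge in line with it. The steel ring (z 46 to 51 mm) has six slots (the holes), 15 mm wide, every 60 degrees, one of them where the tongue starts
- pickup (a point): where the wanted vial must stand, at the red pointer: 70 mm from the turning axis, 50 mm above the worktop (tray top), fixed to the base. White wells for vials (rings 33 mm outside, 28 mm inside, 10 mm high) stand on the tray every 60 degrees at that radius; the one here is empty at the start
- green_vial: glass vial with green cap, 24 mm diameter, 48 mm tall, standing loose in a well of the tray (28 mm inside) one hole to one side of the pointer (which side varies). Origin: centre of its underside
- blue_vial: glass vial with blue cap, 24 mm diameter, 48 mm tall, standing loose in the well one hole to the other side of the pointer. Origin: centre of its underside
- pill_bottle: bystander: red-brown bottle with green screw cap, 45 mm diameter, 72 mm tall, origin centre of its underside
- kidney_dish: bystander: steel kidney dish, 93x210x36 mm, origin centre of its underside
- tape_roll: bystander: roll of tape lying flat, 104 mm across, 25 mm high, origin centre of its underside

How it is judged:
By the outcome, as a careful person would: the job done as asked, in the order asked, and still so for the second after the job is handed in, with the robot touching nothing.
It also fails if it takes over 45 s, if anything falls off the work surface, if the arm or the gripper's body presses on something with over 40 N, if the wrist force passes 120 N, or if a joint passes its speed limit or range.

## Working session

There is one attempt and no reset: what is moved stays moved. The work goes in short steps, Python scripts to look and compute and a tool call to move; the robot and the scene stay as the last step left them, time stands still between calls to the robot, and variables do not carry over. Pictures are saved under pics/ and viewed, about 8 in all and at most 12, crops included, and the job is handed in when it is done.

Besides the shell and the picture viewer there is one more tool, called after "Call:" in YAML: its name, and indented under it one key for each argument. move_arm: Moves the arm, as the interface text tells. Its arguments: {"type":"object","properties":{"targets":{"type":"array"}},"required":["targets"]}

```bash
mkdir -p pics
cat > h.py <<'E'
import numpy as np, cv2
from station import sense, optics, ticket
def grab(n,save=None):
    d=optics.get_image(n); 
    if save: cv2.imwrite(f'pics/{save}.png',d['color'][:,:,::-1])
    return d
def ray(d,u,v):
    K=np.array(d['intrinsics']);T=np.array(d['world_to_cam'])
    p=np.linalg.inv(K)@[u,v,1]; c=np.array([p[0],-p[1],-p[2]])
    R=T[:3,:3]; return -R.T@T[:3,3], R.T@c
def onz(d,u,v,z):
    o,r=ray(d,u,v); return o+r*(z-o[2])/r[2]
def proj(d,P):
    T=np.array(d['world_to_cam']);c=T[:3,:3]@P+T[:3,3];q=np.array(d['intrinsics'])@[c[0],-c[1],-c[2]];return q[:2]/q[2]
E
python3 - <<'E'
from h import *
print(sense())
a=grab('scene','s0');b=grab('side','d0');
print(a['intrinsics'],b['intrinsics'],[k for k in a])
for d in(a,b):print(ray(d,320,240))
E
```

```text
{'time_s': 0.0, 'joint_pos': array([-1.26013072e+00,  8.79576814e-02,  1.37223118e+00, -1.61377306e-05,
        1.68357918e+00, -1.03118031e-01]), 'qvel': array([ 4.83723054e-04, -2.58231182e-05,  1.10832095e-03, -1.50791078e-03,
       -2.07588416e-03, -5.75146985e-04]), 'joint_torque': array([ 6.46145090e-04, -3.40179348e+01, -3.02428007e+01,  7.16184033e-02,
        3.28880560e-02, -1.74578986e-04]), 'tool_pos': array([ 0.22094735, -0.50304334,  0.18781445]), 'ee_rot': array([-3.07248008e+00, -6.44895943e-01,  3.78761950e-04]), 'wrist_force': array([-0.85827689,  0.71599281,  0.15722984]), 'wrist_torque': array([ 0.03416512, -0.04533744, -0.03568753]), 'finger_gap': 0.09375689635838494}
[[549.14913425   0.         319.60459354]
 [  0.         549.14913425 239.33293857]
 [  0.           0.           1.        ]] [[553.40107444   0.         316.3980021 ]
 [  0.         553.40107444 235.50111416]
 [  0.           0.           1.        ]] ['color', 'intrinsics', 'world_to_cam']
(array([0.0390981 , 0.80852629, 0.8692428 ]), array([ 0.37007178, -0.66866632, -0.64492963]))
(array([ 0.11674485, -1.01824513,  0.50914149]), array([ 0.33070944,  0.86435494, -0.37898583]))
```

View pics/s0.png

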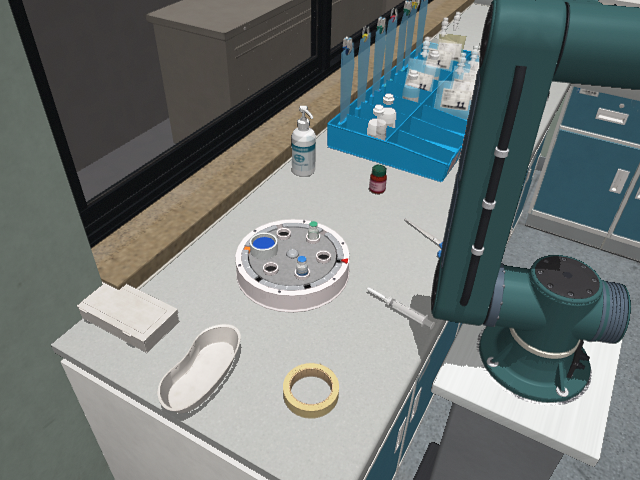

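View pics/d0.png

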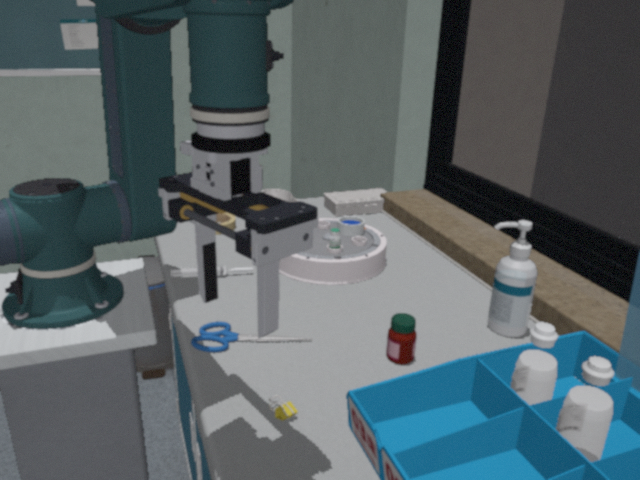

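The scene view shows the carousel centred near (293,258), the blue button (263,242), green cap (313,226), blue cap (302,260) and red pointer (345,261). In the side view the carousel is partly behind the gripper, with the button near (351,225).

```bash
cat > m.py <<'E'
from h import *
def blobs(d,box,lo,hi,amin=6):
    x0,y0,x1,y1=box
    h=cv2.cvtColor(d['color'],cv2.COLOR_RGB2HSV)[y0:y1,x0:x1]
    m=cv2.inRange(h,lo,hi); n,_,s,c=cv2.connectedComponentsWithStats(m)
    return [(s[i,4],c[i]+[x0,y0]) for i in range(1,n) if s[i,4]>=amin]
E
python3 - <<'E'
from m import *
d=grab('scene')
box=(225,205,360,320)
for n,lo,hi,z in [('blue',(105,120,80),(125,255,255),.07),('green',(45,80,60),(90,255,255),.098),('red',(0,150,100),(4,255,255),.051),('orange',(5,150,120),(22,255,255),.05)]:
    for a,c in blobs(d,box,lo,hi): print(n,a,c.round(1),onz(d,*c,z).round(4), onz(d,*c,.094).round(4))
# white base outline
im=d['color'][205:320,225:360][:,:,::-1]
cv2.imwrite('pics/c0.png',cv2.resize(im,None,fx=5.5,fy=5,interpolation=cv2.INTER_CUBIC))
E
```

```text
blue 196 [263.2 242.5] [0.6024 0.0528 0.07  ] [0.5855 0.0755 0.094 ]
blue 41 [301.4 258.7] [0.5011 0.055  0.07  ] [0.4872 0.0776 0.094 ]
green 32 [313.1 223.6] [ 0.5234 -0.0328  0.098 ] [ 0.5259 -0.0372  0.094 ]
red 20 [344.6 260.2] [ 0.4275 -0.0078  0.051 ] [0.4071 0.0351 0.094 ]
orange 18 [247.3 248.4] [0.6357 0.0696 0.05  ] [0.6037 0.1093 0.094 ]
```

View pics/c0.png

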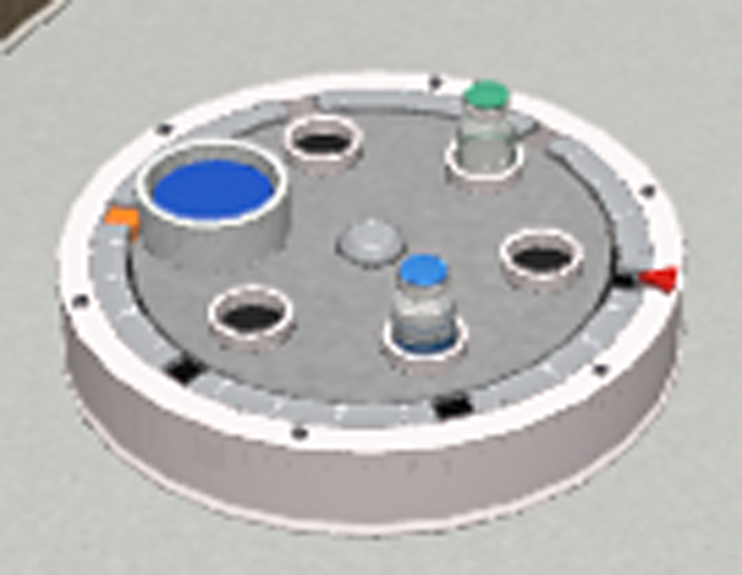

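The crop shows the green vial one hole counter-clockwise of the pointer, so the tray must turn clockwise (-1.047). The tongue (orange) is at crop (121,220), the pointer at (658,278). Next I move over the carousel with the fingers part closed, for a close look.

Call:
move_arm:
  targets:
    - [[0.79, 0, 0, -60, 0, 0, 0], [0.79, 40, -28, -60, 0, 0, 0], [0.79, 70, -50, -60, 0, 0, 0], [0.79, 104, -74, -60, 0, 0, 0], [0.79, 138, -98, -60, 0, 0, 0], [0.79, 172, -122, -60, 0, 0, 0], [0.79, 206, -146, -60, 0, 0, 0], [0.79, 240, -170, -60, 0, 0, 0], [0.79, 270, -192, -60, 0, 0, 0], [0.79, 300, -214, -60, 0, 0, 0]]

```text
time_s: 0.98
tool_pos: [0.4104, -0.1847, 0.2488]
ee_rot: [-3.074, -0.646, -0.0]
wrist_force: [0.7, -0.4, 0.1]
finger_gap: 0.0306
```

Call:
move_arm:
  targets:
    - [[0.79, 34, -24, 0, 0, 0, 0], [0.79, 68, -48, 0, 0, 0, 0], [0.79, 102, -72, 0, 0, 0, 0], [0.79, 136, -98, 0, 0, 0, 0], [0.79, 170, -122, 0, 0, 0, 0], [0.79, 190, -136, 0, 0, 0, 0], [0.79, 190, -136, 0, 0, 0, 0], [0.79, 190, -136, 0, 0, 0, 0]]

```text
time_s: 1.65
tool_pos: [0.529, 0.0149, 0.2481]
ee_rot: [3.074, 0.65, -0.003]
wrist_force: [-0.0, -0.2, -0.2]
finger_gap: 0.0199
```

Run:
```python
from m import *
s=sense();print(s['time_s'],s['tool_pos'],s['ee_rot'],s['finger_gap'],s['wrist_force'])
d=grab('wrist','w0');print(ray(d,320,240))
for n,lo,hi,z in [('blue',(105,120,60),(125,255,255),.07),('green',(45,80,60),(90,255,255),.098),('red',(0,150,80),(4,255,255),.051),('orange',(5,150,100),(22,255,255),.05)]:
    for a,c in blobs(d,(0,0,640,480),lo,hi,40): print(n,a,c.round(1),onz(d,*c,z).round(4))
```

```text
1.65 [0.52901994 0.01485844 0.24807742] [ 3.07360081  0.64954321 -0.00319005] 0.01993180088133814 [-0.02794052 -0.22604489 -0.19385496]
(array([0.58920777, 0.04148261, 0.44330519]), array([-0.2078553 , -0.09382072, -0.97365469]))
blue 1959 [312.8 138.6] [0.6014 0.0542 0.07  ]
blue 232 [243.1 237.9] [0.4785 0.0811 0.07  ]
green 228 [364.8 248.6] [ 0.5254 -0.0358  0.098 ]
red 42 [301.1 305.5] [ 0.4249 -0.008   0.051 ]
orange 85 [316.4  99.4] [0.639  0.0669 0.05  ]
```

View pics/w0.png

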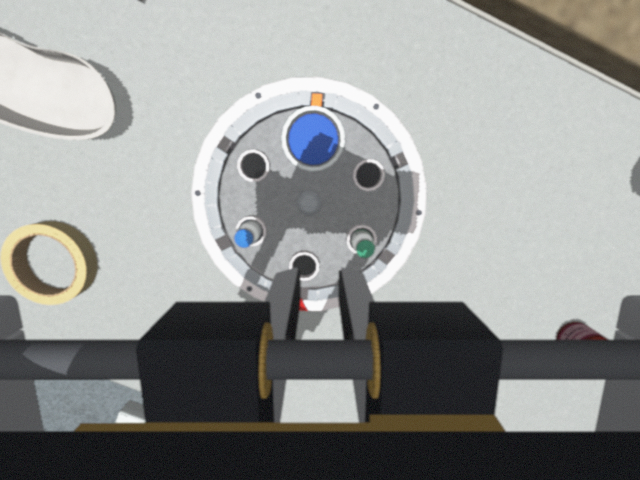

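Wrist view shows the button at (313,139), the tongue (316,99), the empty pickup well (303,265), green cap (365,249), blue cap (243,238) and hub (310,201), all clear. I now work out the axis and the arc.

```bash
cat > arc.py <<'E'
from m import *
def plan(C,h):
    s=sense();R=cv2.Rodrigues(s['ee_rot'])[0]
    for t in (0,-10,-20,-30,-40,-50,-55,-57,-60):
        a=h+np.radians(t);P=np.array([C[0]+.066*np.cos(a),C[1]+.066*np.sin(a),s['tool_pos'][2]])
        print(t,P[:2].round(4),(R.T@(P-s['tool_pos'])*1000).round(1))
E
python3 - <<'E'
from arc import *
d=grab('wrist')
w=[onz(d,u,v,.06)[:2] for u,v in [(253,165),(369,175),(303.5,265)]]
B=onz(d,312.8,138.6,.07)[:2]
print(np.round(w,4),B)
# centre from three wells (radius 70) and button (radius 66): least squares
from scipy.optimize import least_squares
f=lambda p:[np.hypot(*(q-p))-r for q,r in zip(w+[B],[.07]*3+[.066])]
r=least_squares(f,[.54,.03]);C=r.x
print(C,r.fun*1000); 
for q in w+[B]: print(np.degrees(np.arctan2(*(q-C)[::-1])))
h=np.arctan2(*(B-C)[::-1]); plan(C,h)
E
```

```text
[[ 0.5523  0.0996]
 [ 0.5917 -0.0153]
 [ 0.4737  0.0087]] [0.60133163 0.05286569]
[0.53945259 0.03096579] [-0.18700132 -0.19354293 -0.54762139 -0.35991421]
79.3700309413085
-41.515289386863806
-161.29829314715533
19.489617217759044
0 [0.6017 0.053 ] [82.9 -7.2 -0.1]
-10 [0.6045 0.0418] [81.1  4.2 -0.1]
-20 [0.6054 0.0304] [77.3 15.1 -0.1]
-30 [0.6043 0.0189] [71.7 25.1 -0.1]
-40 [0.6013 0.0078] [64.4 34.  -0.1]
-50 [ 0.5963 -0.0025] [55.7 41.5 -0. ]
-55 [ 0.5932 -0.0074] [50.9 44.7 -0. ]
-57 [ 0.5918 -0.0092] [48.9 45.9 -0. ]
-60 [ 0.5896 -0.0119] [45.8 47.4 -0. ]
```

Call:
move_arm:
  targets:
    - [[0.79, 40, -3, 0, 0, 0, 0], [0.79, 75, -7, 0, 0, 0, 0], [0.79, 83, -7, 0, 0, 0, 0], [0.79, 83, -7, 40, 0, 0, 0], [0.79, 83, -7, 80, 0, 0, 0], [0.79, 83, -7, 115, 0, 0, 0], [0.79, 83, -7, 140, 0, 0, 0], [0.79, 83, -7, 150, 0, 0, 0], [0.79, 83, -7, 150, 0, 0, 0], [0.79, 83, -7, 150, 0, 0, 0]]

```text
time_s: 2.58
tool_pos: [0.6025, 0.0526, 0.1002]
ee_rot: [3.075, 0.643, 0.002]
wrist_force: [1.4, 0.6, 0.7]
finger_gap: 0.02
```

Run:
```python
from arc import *
s=sense();print(s['tool_pos'],s['finger_gap'],s['wrist_force'])
plan(np.array([.5395,.0310]),np.radians(19.2))
d=grab('wrist');a=d['color'][100:340,190:450,::-1]
e=grab('scene');b=e['color'][190:300,220:370,::-1]
cv2.imwrite('pics/n1.png',np.hstack([cv2.resize(a,(390,360)),cv2.resize(b,(410,360),interpolation=cv2.INTER_CUBIC)]))
```

```text
[0.60254451 0.05256439 0.10021289] 0.0199964568059537 [1.42687108 0.62762287 0.66901007]
0 [0.6018 0.0527] [-0.6 -0.4 -0. ]
-10 [0.6047 0.0416] [-2.5 10.9  0. ]
-20 [0.6055 0.0301] [-6.3 21.8  0. ]
-30 [0.6043 0.0186] [-12.   31.8   0. ]
-40 [0.6012 0.0076] [-19.3  40.7   0. ]
-50 [ 0.5962 -0.0028] [-28.   48.2   0. ]
-55 [ 0.593  -0.0076] [-32.8  51.3   0. ]
-57 [ 0.5917 -0.0095] [-34.8  52.5   0. ]
-60 [ 0.5895 -0.0121] [-37.9  54.   -0. ]
```

View pics/n1.png

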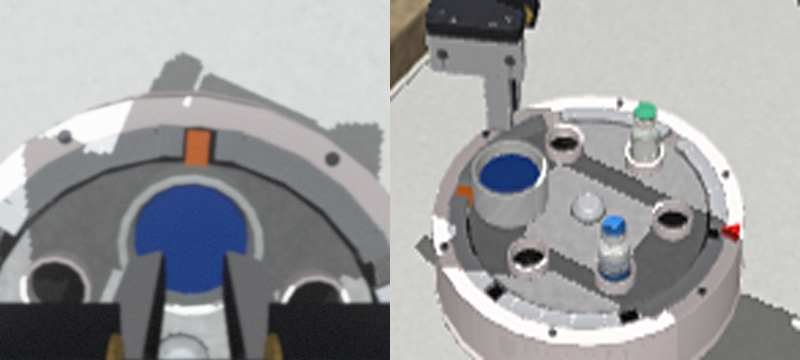

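Run:
```python
from arc import *
s=sense();R=cv2.Rodrigues(s['ee_rot'])[0]
for n in('wrist','scene'):
    d=grab(n)
    print(n,[proj(d,s['tool_pos']+R@np.array([x,y,.011])).round(1).tolist() for x in(-.008,.008) for y in(-.0225,-.01,.01,.0225)], proj(d,np.array([.6018,.0527,.07])))
    print(blobs(d,(200,80,460,340) if n=='wrist' else (225,205,285,280),(105,120,60),(125,255,255),40))
```

```text
wrist [[282.0, 281.2], [302.7, 281.2], [335.9, 281.3], [356.6, 281.3], [281.4, 255.7], [302.5, 255.7], [336.2, 255.7], [357.3, 255.7]] [318.37797285 262.11057115]
[(np.int32(3677), array([317.02529236, 258.45961382]))]
scene [[263.8, 241.9], [264.8, 238.2], [266.5, 232.5], [267.5, 229.0], [256.5, 241.2], [257.7, 237.6], [259.4, 231.9], [260.4, 228.4]] [263.4863436  242.56329591]
[(np.int32(193), array([263.15544041, 242.56994819]))]
```

Run:
```python
from arc import *
e=grab('scene');b=e['color'][150:270,215:315,::-1]
f=grab('side');c=f['color'][150:270,290:390,::-1]
s=sense();print(proj(f,s['tool_pos']-[0,0,.011]), proj(e,s['tool_pos']-[0,0,.011]))
cv2.imwrite('pics/n2.png',np.hstack([cv2.resize(i,(400,480),interpolation=cv2.INTER_CUBIC) for i in(b,c)]))
```

```text
[352.46437819 215.4328106 ] [262.22631941 235.67729805]
```

View pics/n2.png

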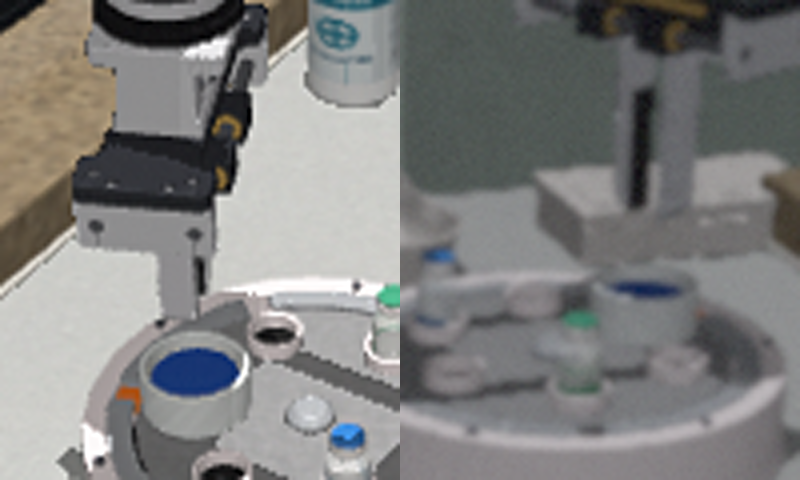

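The two views (scene tip near (260,229), side (354,202)) put the fingertips about 30 mm higher than the reported pose, by projection. xy agrees. So I will find the button by touch, not trust the reported z.

Call:
move_arm:
  targets:
    - [[0.79, -0.5, -0.5, 5, 0, 0, 0], [0.79, -0.5, -0.5, 10, 0, 0, 0], [0.79, -0.5, -0.5, 15, 0, 0, 0], [0.79, -0.5, -0.5, 15, 0, 0, 0], [0.79, -0.5, -0.5, 15, 0, 0, 0]]

```text
time_s: 3.3
tool_pos: [0.6009, 0.054, 0.0829]
ee_rot: [-3.074, -0.645, 0.003]
wrist_force: [0.4, 0.5, 0.4]
finger_gap: 0.0197
```

Run:
```python
from arc import *
s=sense();R=cv2.Rodrigues(s['ee_rot'])[0];print(s['tool_pos'],s['wrist_force'],s['joint_pos'])
w=grab('wrist');e=grab('scene');f=grab('side')
O=[]
for d,(x0,y0,x1,y1) in((w,(250,200,390,340)),(e,(220,180,300,260)),(f,(310,160,390,240))):
    im=d['color'][:,:,::-1].copy()
    k=6 if x1-x0==80 else 260/140
    c=cv2.resize(im[y0:y1,x0:x1],(260,260),interpolation=cv2.INTER_CUBIC);k=260/(x1-x0)
    for dz,col in((.011,(0,0,255)),(-.019,(0,255,255))):
      for y in(-.0225,-.01,.01,.0225):
        p=proj(d,s['tool_pos']+R@np.array([0,y,dz]));cv2.circle(c,tuple(int(v) for v in (p-[x0,y0])*k),2,col,-1)
    O.append(c)
cv2.imwrite('pics/n3.png',np.hstack(O))
```

```text
[0.60093618 0.05399291 0.0828712 ] [0.37324654 0.5179391  0.44451974] [-4.29049137e-03  2.48756625e-01  1.39685062e+00 -7.99848082e-05
  1.49794651e+00  1.15261450e+00]
```

View pics/n3.png

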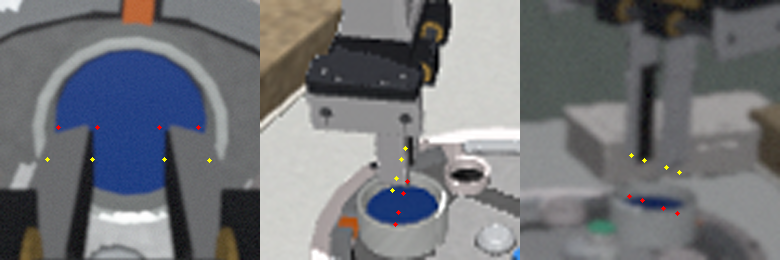

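The overlay: fingertips match the yellow marks (tip ~28 mm above the reported one) in all three views; xy is centred over the collar. I continue down.

Call:
move_arm:
  targets:
    - [[0.79, 0.5, 1, 4, 0, 0, 0], [0.79, 0.5, 1, 8, 0, 0, 0], [0.79, 0.5, 1, 10, 0, 0, 0], [0.79, 0.5, 1, 10, 0, 0, 0]]

```text
time_s: 3.78
tool_pos: [0.6018, 0.0532, 0.0729]
ee_rot: [-3.074, -0.645, 0.003]
wrist_force: [-0.6, -0.8, 0.3]
finger_gap: 0.0198
```

Run:
```python
from arc import *
s=sense();print(s['tool_pos'],s['wrist_force'],s['finger_gap'])
w=grab('wrist');e=grab('scene')
O=[cv2.resize(d['color'][y0:y1,x0:x1,::-1],(390,390),interpolation=cv2.INTER_CUBIC) for d,(x0,y0,x1,y1) in((w,(250,200,390,340)),(e,(225,190,305,270)))]
cv2.imwrite('pics/n4.png',np.hstack(O))
```

```text
[0.60183946 0.05316078 0.07290848] [-0.61434175 -0.76395802  0.32422444] 0.019826159874695833
```

View pics/n4.png

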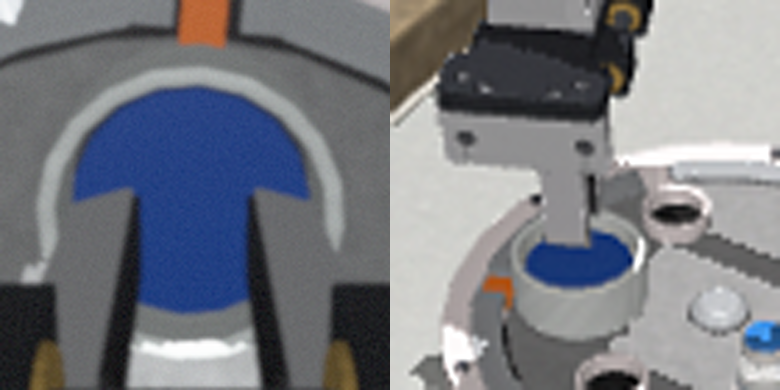

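Tips are centred within the collar opening and there is no contact yet (scene tip near crop (568,245)). I continue in small steps with force watch.

Call:
move_arm:
  targets:
    - [[0.79, 0, 0, 3, 0, 0, 0], [0.79, 0, 0, 6, 0, 0, 0], [0.79, 0, 0, 6, 0, 0, 0]]

```text
time_s: 4.13
tool_pos: [0.602, 0.0532, 0.0671]
ee_rot: [-3.074, -0.645, 0.002]
wrist_force: [-0.5, -0.2, -0.3]
finger_gap: 0.0194
```

Call:
move_arm:
  targets:
    - [[0.79, 0, 0, 2, 0, 0, 0], [0.79, 0, 0, 4, 0, 0, 0], [0.79, 0, 0, 4, 0, 0, 0]]

```text
time_s: 4.38
tool_pos: [0.6022, 0.0532, 0.0634]
ee_rot: [-3.074, -0.645, 0.001]
wrist_force: [0.4, 0.1, -0.2]
finger_gap: 0.0193
```

Call:
move_arm:
  targets:
    - [[0.79, 0, 0, 2, 0, 0, 0], [0.79, 0, 0, 3, 0, 0, 0], [0.79, 0, 0, 3, 0, 0, 0]]

```text
time_s: 4.63
tool_pos: [0.6022, 0.0532, 0.0606]
ee_rot: [-3.075, -0.645, 0.001]
wrist_force: [-0.4, 0.3, 0.7]
finger_gap: 0.0199
```

Call:
move_arm:
  targets:
    - [[0.79, 0, 0, 2, 0, 0, 0], [0.79, 0, 0, 4, 0, 0, 0], [0.79, 0, 0, 4, 0, 0, 0]]

```text
time_s: 4.88
tool_pos: [0.6021, 0.0532, 0.0563]
ee_rot: [-3.074, -0.645, 0.002]
wrist_force: [-0.6, 0.7, -0.9]
finger_gap: 0.0194
```

Call:
move_arm:
  targets:
    - [[0.79, 0, 0, 1.5, 0, 0, 0], [0.79, 0, 0, 3, 0, 0, 0], [0.79, 0, 0, 3, 0, 0, 0]]

```text
time_s: 5.13
tool_pos: [0.6025, 0.0532, 0.0539]
ee_rot: [3.074, 0.645, 0.0]
wrist_force: [0.3, 0.1, -0.3]
finger_gap: 0.0199
```

Run:
```python
from arc import *
s=sense();R=cv2.Rodrigues(s['ee_rot'])[0];print(s['tool_pos'],s['wrist_force'],s['finger_gap'])
w=grab('wrist');e=grab('scene')
print(blobs(w,(200,80,460,340),(105,120,60),(125,255,255),40))
O=[]
for d,(x0,y0,x1,y1) in((w,(250,200,390,340)),(e,(225,190,305,270))):
    k=390/(x1-x0)
    c=cv2.resize(d['color'][y0:y1,x0:x1,::-1],(390,390),interpolation=cv2.INTER_CUBIC)
    O.append(c)
cv2.imwrite('pics/n5.png',np.hstack(O))
```

```text
[0.60254356 0.05321158 0.05391699] [ 0.26074306  0.12219315 -0.28143014] 0.019910773976894027
[(np.int32(4216), array([318.03747628, 279.65678368]))]
```

View pics/n5.png

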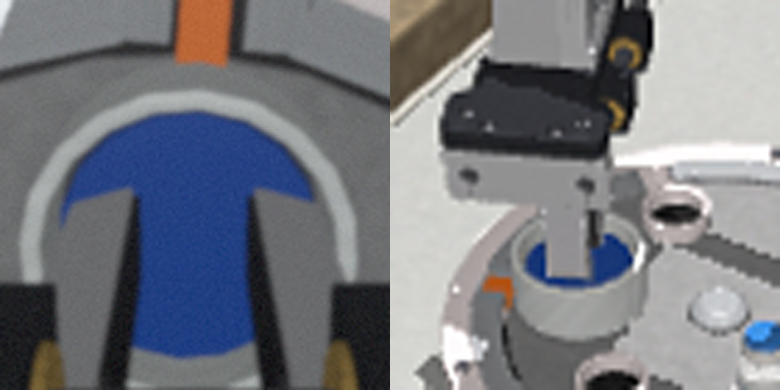

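The fingertips are now inside the collar just above the button (scene crop (568,277)). Small steps follow.

Call:
move_arm:
  targets:
    - [[0.79, 0, 0, 1.5, 0, 0, 0], [0.79, 0, 0, 3, 0, 0, 0], [0.79, 0, 0, 3, 0, 0, 0]]

```text
time_s: 5.48
tool_pos: [0.6026, 0.0532, 0.0514]
ee_rot: [3.074, 0.645, 0.001]
wrist_force: [-0.9, -0.1, 3.2]
finger_gap: 0.0192
```

Call:
move_arm:
  targets:
    - [[0.79, 0, 0, 1, 0, 0, 0], [0.79, 0, 0, 2, 0, 0, 0], [0.79, 0, 0, 2, 0, 0, 0]]

```text
time_s: 5.73
tool_pos: [0.6027, 0.0532, 0.0494]
ee_rot: [3.074, 0.645, 0.001]
wrist_force: [-1.8, -0.3, 3.6]
finger_gap: 0.0198
```

Call:
move_arm:
  targets:
    - [[0.79, 0, 0, 1, 0, 0, 0], [0.79, 0, 0, 2, 0, 0, 0], [0.79, 0, 0, 2, 0, 0, 0]]

```text
time_s: 5.98
tool_pos: [0.6027, 0.0532, 0.0475]
ee_rot: [3.074, 0.645, 0.001]
wrist_force: [-3.3, 0.1, 5.7]
finger_gap: 0.0199
```

Call:
move_arm:
  targets:
    - [[0.79, 0, 0, 1, 0, 0, 0], [0.79, 0, 0, 2, 0, 0, 0], [0.79, 0, 0, 2, 0, 0, 0]]

```text
time_s: 6.23
tool_pos: [0.6027, 0.0532, 0.0458]
ee_rot: [3.074, 0.645, 0.001]
wrist_force: [-2.6, 0.3, 6.9]
finger_gap: 0.0196
```

Run:
```python
from arc import *
s=sense();print(s['tool_pos'],s['wrist_force'])
plan(np.array([.5395,.0310]),np.radians(19.2))
w=grab('wrist');print(blobs(w,(200,80,460,340),(5,150,60),(22,255,255),40))
```

```text
[0.60274223 0.05319577 0.04581341] [-2.58157777  0.31959616  6.94968414]
0 [0.6018 0.0527] [-1.   0.1 -0. ]
-10 [0.6047 0.0416] [-2.9 11.4  0. ]
-20 [0.6055 0.0301] [-6.8 22.3  0. ]
-30 [0.6043 0.0186] [-12.4  32.3   0. ]
-40 [0.6012 0.0076] [-19.8  41.2   0. ]
-50 [ 0.5962 -0.0028] [-28.5  48.6  -0. ]
-55 [ 0.593  -0.0076] [-33.3  51.8  -0. ]
-57 [ 0.5917 -0.0095] [-35.3  52.9  -0. ]
-60 [ 0.5895 -0.0121] [-38.4  54.5  -0. ]
[(np.int32(489), array([322.81799591, 207.85889571]))]
```

Call:
move_arm:
  targets:
    - [[0.79, -2, 5, 0, 0, 0, 0], [0.79, -3, 11, 0, 0, 0, 0], [0.79, -4.5, 16.5, 0, 0, 0, 0], [0.79, -6.5, 22, 0, 0, 0, 0], [0.79, -9.5, 27.5, 0, 0, 0, 0], [0.79, -12.5, 32.5, 0, 0, 0, 0], [0.79, -12.5, 32.5, 0, 0, 0, 0]]

```text
time_s: 6.87
tool_pos: [0.6046, 0.0181, 0.0463]
ee_rot: [-3.075, -0.644, -0.003]
wrist_force: [-2.6, 0.0, 7.3]
finger_gap: 0.02
```

```bash
cat > ang.py <<'E'
from arc import *
C=np.array([.5395,.0310])
s=sense();print(s['time_s'],s['tool_pos'],s['wrist_force'])
plan(C,np.radians(19.2))
w=grab('wrist','w_%d'%(s['time_s']*100))
for a,c in blobs(w,(150,60,490,340),(5,150,60),(22,255,255),40): 
    q=onz(w,*c,.046)[:2]-C; print('tongue',a,c,np.hypot(*q),np.degrees(np.arctan2(q[1],q[0]))-19.2)
e=grab('scene')
for n,lo,hi,z in (('orange',(5,150,100),(22,255,255),.046),('green',(45,80,60),(90,255,255),.098),('blue',(105,120,80),(125,255,255),.098)):
  for a,c in blobs(e,(225,205,360,320),lo,hi):
    q=onz(e,*c,z)[:2]-C; print(n,a,c.round(1),np.hypot(*q).round(4),(np.degrees(np.arctan2(q[1],q[0]))-19.2).round(1))
E
python3 ang.py
```

```text
6.8667 [0.60463825 0.01806357 0.04625481] [-2.59979807  0.01263043  7.26366949]
0 [0.6018 0.0527] [ 11.3 -32.9   0. ]
-10 [0.6047 0.0416] [  9.4 -21.5   0. ]
-20 [0.6055 0.0301] [  5.6 -10.7   0. ]
-30 [0.6043 0.0186] [-0.1 -0.6 -0. ]
-40 [0.6012 0.0076] [-7.4  8.2 -0. ]
-50 [ 0.5962 -0.0028] [-16.1  15.7  -0. ]
-55 [ 0.593  -0.0076] [-20.9  18.9  -0. ]
-57 [ 0.5917 -0.0095] [-22.9  20.   -0. ]
-60 [ 0.5895 -0.0121] [-26.   21.6  -0. ]
green 32 [321.6 231.3] 0.0678 -152.0
blue 18 [262.9 236.2] 0.0638 9.8
blue 20 [276.8 235.7] 0.0338 5.3
blue 33 [285.2 259.1] 0.0739 91.6
```

The tray follows (about −28°). I continue to tool angle −56°, holding the button down.

Call:
move_arm:
  targets:
    - [[0.79, -3.5, 4, 0, 0, 0, 0], [0.79, -7.5, 8, 0, 0, 0, 0], [0.79, -11.5, 12, 0, 0, 0, 0], [0.79, -16, 15.5, 0, 0, 0, 0], [0.79, -20, 18, 0, 0, 0, 0], [0.79, -22, 19.5, 0, 0, 0, 0], [0.79, -22, 19.5, 0, 0, 0, 0]]

```text
time_s: 7.55
tool_pos: [0.5912, -0.007, 0.0458]
ee_rot: [-3.072, -0.645, 0.0]
wrist_force: [-3.7, 2.7, 7.1]
finger_gap: 0.0198
```

```bash
python3 ang.py
python3 - <<'E'
import cv2,glob
f=sorted(glob.glob('pics/w_*.png'),key=lambda p:int(p.split('_')[-1][:-4]))[-1]
i=cv2.imread(f)[60:360,150:550];cv2.imwrite('pics/v10.png',cv2.resize(i,(800,600)))
E
```

```text
7.55 [ 0.59115299 -0.00700003  0.04576258] [-3.70724137  2.65590892  7.12192829]
0 [0.6018 0.0527] [ 33.8 -50.4   0.2]
-10 [0.6047 0.0416] [ 31.9 -39.    0.1]
-20 [0.6055 0.0301] [ 28.  -28.2   0.1]
-30 [0.6043 0.0186] [ 22.4 -18.2   0.1]
-40 [0.6012 0.0076] [15.1 -9.3  0. ]
-50 [ 0.5962 -0.0028] [ 6.3 -1.8  0. ]
-55 [ 0.593  -0.0076] [ 1.5  1.3 -0. ]
-57 [ 0.5917 -0.0095] [-0.5  2.4 -0. ]
-60 [ 0.5895 -0.0121] [-3.6  4.  -0. ]
tongue 77 [364.18181818 232.96103896] 0.09798959229261621 -50.52839423978061
green 40 [323.6 239.5] 0.0696 -175.8
blue 25 [273.4 231.3] 0.0459 -12.8
blue 12 [287.2 231.2] 0.0223 -48.0
blue 34 [272.9 255.5] 0.0728 69.3
blue 9 [273.  271.3] 0.1157 83.2
```

View pics/v10.png

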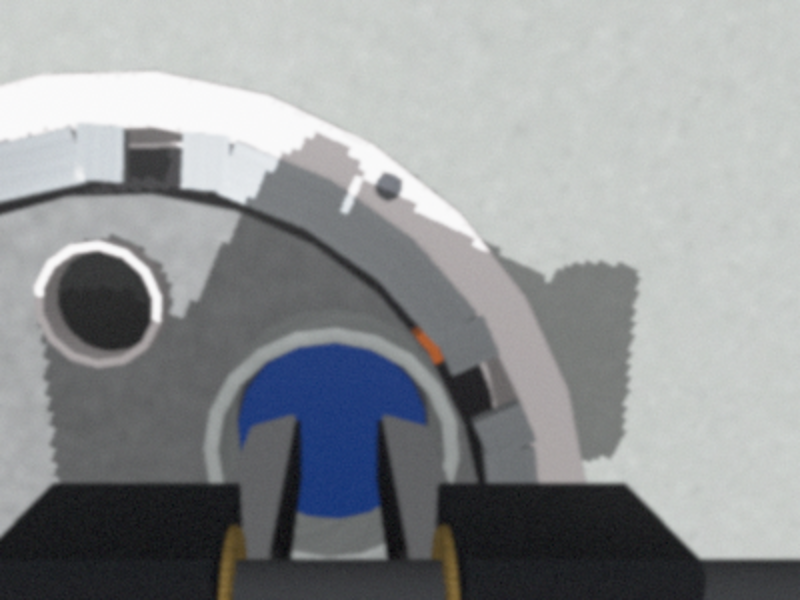

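The tongue is at (428,345), about 8° short of the next slot at (470,390). I lift so the button rides free (tip still inside the collar), then push the collar until it pops in.

Call:
move_arm:
  targets:
    - [[0.79, -1, 3.4, 0, 0, 0, 0], [0.79, -2, 3.6, 0, 0, 0, 0], [0.79, -2, 3.6, -4, 0, 0, 0], [0.79, -2, 3.6, -8.5, 0, 0, 0], [0.79, -2, 3.6, -8.5, 0, 0, 0]]

```text
time_s: 8.07
tool_pos: [0.592, -0.0126, 0.0538]
ee_rot: [3.073, 0.646, 0.002]
wrist_force: [0.5, 0.4, 0.3]
finger_gap: 0.0198
```

```bash
python3 ang.py | grep -v '^-[1-5]'
```

```text
8.0667 [ 0.59195525 -0.01260555  0.0537674 ] [0.45654633 0.35513131 0.33913691]
0 [0.6018 0.0527] [ 35.3 -55.8  -0. ]
-60 [ 0.5895 -0.0121] [-2.1 -1.4 -0. ]
tongue 80 [358.6125 235.95  ] 0.09806219467622546 -54.02439494787275
green 39 [323.6 240.7] 0.07 -179.0
blue 74 [280.3 231. ] 0.0332 -25.6
blue 33 [270.8 255.3] 0.0746 66.1
```

Call:
move_arm:
  targets:
    - [[0.79, -2, -0.9, 0, 0, 0, 0], [0.79, -4, -0.5, 0, 0, 0, 0], [0.79, -5, -0.2, 0, 0, 0, 0], [0.79, -5, -0.2, 0, 0, 0, 0]]

```text
time_s: 8.5
tool_pos: [0.5874, -0.0139, 0.0537]
ee_rot: [-3.074, -0.645, -0.003]
wrist_force: [3.4, 1.9, 1.0]
finger_gap: 0.0198
```

```bash
python3 ang.py | grep -v '^-[1-5]'
```

```text
8.5 [ 0.58740293 -0.01389505  0.05371662] [3.40218405 1.86570418 1.038465  ]
0 [0.6018 0.0527] [ 40.  -55.2   0.1]
-60 [ 0.5895 -0.0121] [ 2.6 -0.8  0. ]
tongue 172 [369.26162791 232.01162791] 0.10155375370379605 -56.754259178763846
green 38 [323.7 241.3] 0.0706 -180.6
blue 60 [277.8 231. ] 0.0378 -20.4
blue 14 [289.8 229.8] 0.025 -65.5
blue 38 [271.1 254.4] 0.0722 65.1
blue 8 [271.5 270.5] 0.1144 81.3
```

Call:
move_arm:
  targets:
    - [[0.79, -1, 0.4, 0, 0, 0, 0], [0.79, -2, 0.8, 0, 0, 0, 0], [0.79, -2, 0.8, 0, 0, 0, 0]]

```text
time_s: 8.85
tool_pos: [0.5851, -0.0157, 0.0536]
ee_rot: [-3.074, -0.645, -0.0]
wrist_force: [2.5, 3.7, 2.5]
finger_gap: 0.0197
```

```bash
python3 ang.py | grep -v '^-[1-5]'
```

```text
8.85 [ 0.58509907 -0.01565983  0.05356706] [2.54242491 3.66151662 2.50328896]
0 [0.6018 0.0527] [ 42.8 -55.9   0. ]
-60 [ 0.5895 -0.0121] [ 5.4 -1.5  0. ]
tongue 306 [372.9379085  230.96078431] 0.1029544002485212 -58.55704886606638
green 36 [323.4 241.9] 0.0704 -182.5
blue 59 [278.4 230.5] 0.0378 -23.9
blue 13 [290.8 229.6] 0.0252 -70.6
blue 31 [270.2 254.1] 0.0726 63.5
blue 10 [270.5 269.7] 0.1129 79.9
```

Call:
move_arm:
  targets:
    - [[0.79, 0, 0, -1.5, 0, 0, 0], [0.79, -1, 0.5, -2, 0, 0, 0], [0.79, -2, 1, -2, 0, 0, 0], [0.79, -2, 1, -2, 0, 0, 0]]

```text
time_s: 9.28
tool_pos: [0.5828, -0.0172, 0.0551]
ee_rot: [-3.074, -0.645, 0.003]
wrist_force: [-0.4, 2.2, 1.5]
finger_gap: 0.0197
```

```bash
python3 ang.py | grep -v '^-[1-5]'
python3 - <<'E'
import cv2,glob
f=sorted(glob.glob('pics/w_*.png'),key=lambda p:int(p.split('_')[-1][:-4]))[-1]
i=cv2.imread(f)[160:310,290:490];cv2.imwrite('pics/v11.png',cv2.resize(i,(600,450)))
E
```

```text
9.2833 [ 0.58284654 -0.01722179  0.0550522 ] [-0.41338417  2.16981179  1.53009942]
0 [0.6018 0.0527] [ 45.5 -56.4  -0. ]
-60 [ 0.5895 -0.0121] [ 8.1 -2.  -0. ]
tongue 452 [373.80973451 228.76327434] 0.10327856566452272 -59.70140137327198
green 38 [323.  242.6] 0.0701 -184.5
blue 76 [279.5 229.6] 0.0378 -29.7
blue 17 [292.  228.9] 0.0276 -76.9
blue 28 [268.4 253.4] 0.0732 59.9
blue 7 [268.  269.4] 0.1142 77.4
```

View pics/v11.png

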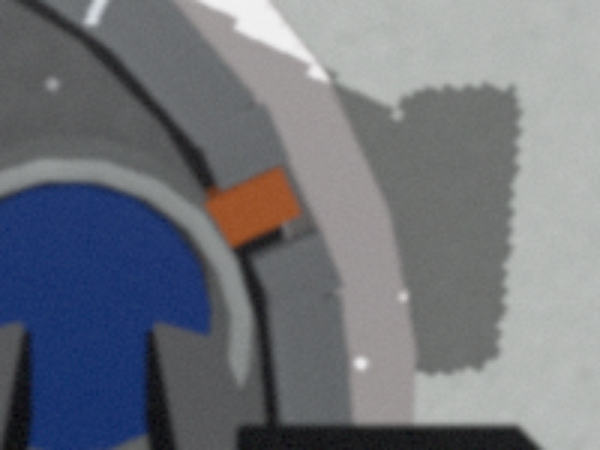

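The orange tongue now lies in the slot at (255,205), full length visible, so it has popped in. I relieve the push and lift straight out.

Call:
move_arm:
  targets:
    - [[0.79, 2, -1, 0, 0, 0, 0], [0.79, 4, -1.5, 0, 0, 0, 0], [0.79, 4, -1.5, -10, 0, 0, 0], [0.79, 4, -1.5, -25, 0, 0, 0], [0.79, 4, -1.5, -55, 0, 0, 0], [0.79, 4, -1.5, -95, 0, 0, 0], [0.79, 4, -1.5, -135, 0, 0, 0], [0.79, 4, -1.5, -170, 0, 0, 0], [0.79, -20, 0, -190, 0, 0, 0], [0.79, -40, 0, -190, 0, 0, 0]]

```text
time_s: 10.22
tool_pos: [0.5493, -0.0347, 0.2529]
ee_rot: [3.069, 0.644, 0.017]
wrist_force: [0.1, 0.0, 0.1]
finger_gap: 0.0197
```

Call:
move_arm:
  targets:
    - [[0.79, -10, 0, 0, 0, 0, 0], [0.79, -10, 0, 0, 0, 0, 0]]

```text
time_s: 10.38
tool_pos: [0.5368, -0.0385, 0.2466]
ee_rot: [3.074, 0.642, 0.001]
wrist_force: [1.1, -0.7, -0.2]
finger_gap: 0.0198
```

Run:
```python
from m import *
C=np.array([.5395,.0310]);s=sense();print(s['time_s'],s['tool_pos'],s['wrist_force'])
w=grab('wrist');e=grab('scene')
for nm,d,box in (('w',w,(0,0,640,300)),('s',e,(225,205,360,320))):
 for n,lo,hi,z in (('orange',(5,150,80),(22,255,255),.05),('green',(45,80,60),(90,255,255),.098),('blue',(105,120,60),(125,255,255),.098),('button',(105,120,60),(125,255,255),.07)):
  for a,c in blobs(d,box,lo,hi,12):
    q=onz(d,*c,z)[:2]-C; print(nm,n,a,c.round(1),np.hypot(*q).round(4),(np.degrees(np.arctan2(q[1],q[0]))-19.2).round(1))
a=w['color'][:,:,::-1][20:340,120:520];b=e['color'][195:320,220:370,::-1]
cv2.imwrite('pics/v12.png',np.hstack([cv2.resize(a,(400,320)),cv2.resize(b,(400,320),interpolation=cv2.INTER_CUBIC)]))
```

```text
10.3833 [ 0.5368488  -0.038539    0.24659982] [ 1.12482146 -0.67800257 -0.21099017]
w orange 98 [348.6 146.8] 0.1039 -60.0
w green 232 [249.  264.3] 0.0697 -181.3
w blue 1838 [314.6 163.1] 0.0652 -59.2
w blue 301 [189.2 150.9] 0.07 59.6
w button 1838 [314.6 163.1] 0.0647 -59.5
w button 301 [189.2 150.9] 0.0784 63.4
s green 37 [323.2 242.7] 0.0707 -184.6
s blue 166 [283.7 228.6] 0.0343 -44.3
s blue 42 [269.  253.8] 0.0734 61.3
s button 166 [283.7 228.6] 0.0664 -59.9
s button 42 [269.  253.8] 0.0559 37.5
```

View pics/v12.png

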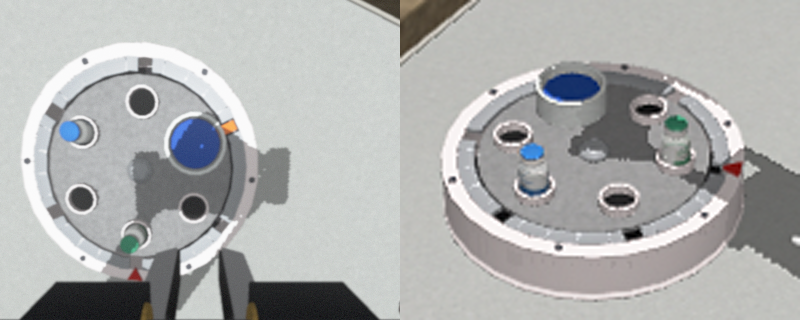

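The last view shows the green vial at the red pointer, the tongue in the next slot (left (230,127)), and the vials upright. I back well away, then hand in.

Call:
move_arm:
  targets:
    - [[0.79, -15, 11, 0, 0, 0, 0], [0.79, -45, 32, 0, 0, 0, 0], [0.79, -75, 53, 0, 0, 0, 0], [0.79, -105, 75, 0, 0, 0, 0], [0.79, -135, 96, 0, 0, 0, 0], [0.79, -165, 118, 0, 0, 0, 0], [0.79, -190, 136, 0, 0, 0, 0], [0.79, -200, 143, 0, 0, 0, 0], [0.79, -200, 143, 0, 0, 0, 0], [0.79, -200, 143, 0, 0, 0, 0]]

```text
time_s: 11.32
tool_pos: [0.4126, -0.2489, 0.2442]
ee_rot: [-3.073, -0.643, 0.002]
wrist_force: [0.3, -0.5, 0.8]
finger_gap: 0.0196
```

Run:
```python
from m import *
C=np.array([.5395,.0310]);e=grab('scene');s=sense();print(s['tool_pos'],s['qvel'].round(3))
for n,lo,hi,z in (('green',(45,80,60),(90,255,255),.098),('button',(105,120,60),(125,255,255),.07),('orange',(5,150,80),(22,255,255),.05)):
  for a,c in blobs(e,(225,205,360,320),lo,hi,4):
    q=onz(e,*c,z)[:2]-C; print(n,a,c.round(1),np.hypot(*q).round(4),(np.degrees(np.arctan2(q[1],q[0]))-19.2).round(1))
ticket.sign_off()
```

```text
[ 0.41289041 -0.2482886   0.24445622] [ 0.021 -0.009 -0.004 -0.     0.003 -0.005]
green 39 [323.1 242.6] 0.0703 -184.4
button 172 [283.7 228.5] 0.0669 -59.9
button 41 [268.9 253.8] 0.0561 37.6
button 10 [268.9 269.3] 0.0881 68.7
the job is handed in; nothing more can be done
```

The carousel is turned one hole clockwise: the green vial stands at the red pointer and the tongue is in the next slot. I pressed the button about 6 mm down inside the collar and swung the tray to about −55°. I then let the button ride up and nudged the collar until the tongue dropped into the slot, lifted straight out and backed clear.

**Last checks**
- **Tray angle:** the button sits at −59.9° (scene) and −59.5° (wrist), and the tongue at −60.0° (wrist). The locked hole is at −60°, with about 1.3° of play.
- **Vials:** both were upright in their wells in the last picture viewed. The green cap read −181° in the wrist view and −184° in the scene view. Reading the cap's place from a slanted view could explain that gap.
- **Force and time:** the wrist read about 7 N at most, and the clock stood at 11.3 s when the arm was clear.

**What disagreed**
- **Fingertip height:** the reported height put the fingertips 25–30 mm lower than the cameras showed. The button was met with the TCP reading about 30 mm below where the given sizes put it. I found the button by touch instead of trusting the reading.
- **Tongue locking:** I judged this from the tongue showing at full length in the slot and from the tray angle. I did not test it by pushing the tray. The scene camera did not see the tongue at the end.
- **Other things on the worktop:** I did not measure them again at the end; the arm passed well above them.

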